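Close the laundry tins, tablets first

ROBOT

A 6-joint arm with a two-finger parallel gripper is mounted at the origin on the work surface. World frame = base frame: x ahead of the robot, y to its left, z up, the work surface at z = 0. Lengths are in m, angles in rad, forces in N, time in s.
With the tool pointing down it reaches from about 0.325 to 0.85 m from the base axis. Payload 15.5 kg.
Tool frame: the origin (TCP) lies midway between the tips of the shut fingers; the grasp point (between the pads) lies 19 mm behind it; z points along the fingers, y is the direction in which the jaws open and shut (so a half turn about z gives the same grasp; the last joint's range is limited). The gripper opens to 91 mm and grips with 3 to 60 N. Pads are 32 mm wide; open, the fingers measure 118 mm over their backs; the gripper's body (76 mm by 178 mm) begins 60 mm behind the grasp point.
Start: joints at [-1.23, 0.494, 1.345, -0, 1.302, -0.096], TCP at [0.264, -0.566, 0.214] pointing down, gripper open.
Joint ranges: [-2.91, 2.91], [-0.82, 2.16], [0.22, 2.67], [-1.22, 4.37], [0.12, 2.79], [-3.08, 3.08]. Speed limits (rad/s): [1.89, 1.89, 2.57, 3.01, 3.01, 3.01].

INTERFACE

Orientations are given as a unit quaternion [x, y, z, w].
In Python, from station import telemetry, eyes, sign_off gives the robot as it stands. The module is installed in compiled form; this text tells all that it offers.
- The arm moves only by the tool servo_tool, never from a script. Its argument "rows" is a list that holds one entry, the list of rows, each a list of 7 numbers: the opening, from 0 (shut) to 1 (fully open), then the shift along the tool's x, y, z as a fraction of full scale, then the turn, a rotation vector about the tool's x, y, z as a fraction of full scale. A call has 1 to 20 rows; each row is the pose to reach, as a shift and turn from the pose commanded when the call began, along the tool's axes at that moment, turning the shorter way round; what a row does not reach only later rows make up. Full scale, the value 1, is 0.6 m for a shift and pi rad for a turn. A row lasts 1/8 s, in which the tool goes at most 62.5 mm and 10.7 degrees, less where a joint would pass 70% of its speed; a pose out of reach is approached as far as the arm can. A call with a number of a shift or a turn outside -1 to 1 is refused whole. A call with a gripper value outside its range is refused whole. The fingers move at their own pace and stop on an object; "squeeze" is the grip in N (left out, the last holds). Time passes only in rows, so rows that repeat a pose let the fingers close. It gives the time, the measured TCP pose, the force and the opening at its end, in the units of the state.
- telemetry.read_state(): the state, without advancing time (a new reading comes with each control period).
- eyes.grab_frame(name): name is "scene" or "top" or "wrist"; returns (picture, depth): 400x640x3 uint8, red, green, blue; 400x640 float32, m along the optical axis (not along the pixel's ray), 0 where there is no reading.
- eyes.camera_params(name): a dict with "mtx" (3x3 intrinsics, pixels), "R" (3x3) and "t" (3): a world point X has camera coordinates R X + t. Camera axes: x right, y down, z forward; pixel columns grow to the right and rows downward; lengths in m; the calibration is good to about 2 mm. A picture is of the moment at which its call begins: read the wrist's pose just before it. camera_params takes no time and is no camera call; for the wrist camera it gives the pose at the moment of the call.
- sign_off(): hands the job in, once; it reports no verdict.
The state is a dict: "time": time; "joint_pos": joint angles; "qvel": joint speeds; "effort": joint torques, N m; "tcp_pos": TCP position; "orientation": TCP orientation; "ft_force": force on the tool from outside, world axes, zero at the start; "wrist_torque": the same for the moment, N m; "grip_width": finger opening in m.
Only numpy, scipy, OpenCV 4.12 (cv2) and the standard library are available. Lean on these libraries where they do the work, as an engineer would, in place of code of your own. Each camera call takes 0.05 s, during which the arm holds its last target.

TASK

Put each of the four wooden lids on the open metal tin it belongs to (the same shape and size), so that every tin is fully closed with its lid sitting flat on the rim. Close the oblong tin of washing tablets first, before any other, as the tablets draw damp, and do not shove the tins about or tip them.

Things in the scene. Friction and masses are not known exactly. Their poses are not given: they have to be found in the camera images.
- tin_oblong: Open bare-metal tin, oblong box 116 x 66 (long side along its x), holding white washing tablets; 60 high, walls 3 thick (inside 110 x 60), contents lie at least 18 below the rim. Loose, about 0.7 kg. Origin: centre of its underside; z up.
- tin_square: Open bare-metal tin, square box 84 x 84, holding wooden clothes pegs; 60 high, walls 3 thick (inside 78 x 78), contents lie at least 18 below the rim. Loose, about 0.7 kg. Origin: centre of its underside; z up.
- tin_large_round: Open bare-metal tin, round, 96 across, holding dark rubber balls; 60 high, walls 3 thick (inside 90 across), contents lie at least 18 below the rim. Loose, about 0.7 kg. Origin: centre of its underside; z up.
- tin_small_round: Open bare-metal tin, round, 66 across, holding brass buttons; 60 high, walls 3 thick (inside 60 across), contents lie at least 18 below the rim. Loose, about 0.7 kg. Origin: centre of its underside; z up.
- lid_oblong: Wooden lid of tin_oblong: oblong plate 120 x 70 (long side along x), plug below 96 x 46; black bar grip in the middle, 44 long (along x), 14 wide (y), 30 tall. Plug 8 thick, plate 6; grip spans 14 to 44 above the origin. 0.12 kg. Origin: centre of the plug's underside; z up. Closed: plug in the tin (7 play all round), plate on the rim, origin 52 above the tin's.
- lid_square: Wooden lid of tin_square: square plate 88 x 88, plug below 64 x 64; black bar grip in the middle, 44 long (along x), 14 wide (y), 30 tall. Plug 8 thick, plate 6; grip spans 14 to 44 above the origin. 0.12 kg. Origin: centre of the plug's underside; z up. Closed: plug in the tin (7 play all round), plate on the rim, origin 52 above the tin's.
- lid_large_round: Wooden lid of tin_large_round: round plate 100 across, plug below 76 across; black round knob in the middle, 26 across, 30 tall. Plug 8 thick, plate 6; grip spans 14 to 44 above the origin. 0.12 kg. Origin: centre of the plug's underside; z up. Closed: plug in the tin (7 play all round), plate on the rim, origin 52 above the tin's.
- lid_small_round: Wooden lid of tin_small_round: round plate 70 across, plug below 47 across; black round knob in the middle, 26 across, 30 tall. Plug 8 thick, plate 6; grip spans 14 to 44 above the origin. 0.12 kg. Origin: centre of the plug's underside; z up. Closed: plug in the tin (7 play all round), plate on the rim, origin 52 above the tin's.
Mind the look-alikes: they are no part of the job. Leave any blue or pink look-alike of the tin_square alone.

How it is judged:
On the way:
1. the oblong tin is closed with its lid while the other three are still open (horizontal distance between lid_oblong and tin_oblong below 0.012 m and z of lid_oblong in the frame of tin_oblong between 0.048 and 0.055 m and angle between lid_oblong's own z axis and vertical below 0.07 rad and not (horizontal distance between lid_square and tin_square below 0.012 m and z of lid_square in the frame of tin_square between 0.048 and 0.055 m and angle between lid_square's own z axis and vertical below 0.07 rad) and not (horizontal distance between lid_large_round and tin_large_round below 0.012 m and z of lid_large_round in the frame of tin_large_round between 0.048 and 0.055 m and angle between lid_large_round's own z axis and vertical below 0.07 rad) and not (horizontal distance between lid_small_round and tin_small_round below 0.012 m and z of lid_small_round in the frame of tin_small_round between 0.048 and 0.055 m and angle between lid_small_round's own z axis and vertical below 0.07 rad)), for 0.2 s.
At the end, for the whole second after the job is handed in: Each of the four lids is on the tin of its own shape and size: centred within 12 mm, its underside 48 to 55 mm above the tin's (plug inside, plate on the rim), level within 4 degrees; all four tins stand upright on the table (within 3 degrees), and lids and tins are at rest (horizontal distance between lid_oblong and tin_oblong below 0.012 m and z of lid_oblong in the frame of tin_oblong between 0.048 and 0.055 m and angle between each of lid_oblong, lid_square, lid_large_round, lid_small_round's own z axis and vertical below 0.07 rad and horizontal distance between lid_square and tin_square below 0.012 m and z of lid_square in the frame of tin_square between 0.048 and 0.055 m and horizontal distance between lid_large_round and tin_large_round below 0.012 m and z of lid_large_round in the frame of tin_large_round between 0.048 and 0.055 m and horizontal distance between lid_small_round and tin_small_round below 0.012 m and z of lid_small_round in the frame of tin_small_round between 0.048 and 0.055 m and angle between each of tin_oblong, tin_square, tin_large_round, tin_small_round's own z axis and vertical below 0.05 rad and height (world z) of each of tin_oblong, tin_square, tin_large_round, tin_small_round below 0.006 m and linear speed of each of lid_oblong, lid_square, lid_large_round, lid_small_round, tin_oblong, tin_square, tin_large_round, tin_small_round below 0.02 m/s); the robot touches nothing.
It fails at once if a tin is pushed or carried more than 50 mm from where it stood (distance of any of tin_oblong, tin_square, tin_large_round, tin_small_round from where it was at the start of the episode above 0.05 m).
It fails at once if a tin is tipped by more than 20 degrees (angle between any of tin_oblong, tin_square, tin_large_round, tin_small_round's own z axis and vertical above 0.35 rad).
It also fails if it takes over 109 s, if anything falls off the work surface, if the arm or the gripper's body presses on something with over 40 N, if the wrist force passes 120 N, or if a joint passes its speed limit or range.

## Working session

There is one attempt and no reset: what is moved stays moved. The work goes in short steps, Python scripts to look and compute and a tool call to move; the robot and the scene stay as the last step left them, time stands still between calls to the robot, and variables do not carry over. Pictures are saved under pics/ and viewed, and the job is handed in when it is done.

Besides the shell and the picture viewer there is one more tool, called after ">>>" as name(argument=value, ...), one argument or row to a line, values as JSON. servo_tool: Moves the arm, as the interface text tells. Its arguments: {"type":"object","properties":{"rows":{"type":"array","items":{"type":"array","items":{"type":"array","items":{"type":"number"}}}},"squeeze":{"type":"number"}},"required":["rows"]}

```bash
mkdir -p pics
python3 - <<'E'
from station import telemetry, eyes
import cv2,numpy as np
print(telemetry.read_state())
for n in ("top","scene"):
    p,d=eyes.grab_frame(n); cv2.imwrite(f"pics/{n}0.png",p[...,::-1]); np.save(f"{n}0.npy",d)
    print(n,eyes.camera_params(n))
print(telemetry.read_state()["time"])
E
```

```text
{'time': 0.0, 'joint_pos': array([-1.22950426e+00,  4.94172544e-01,  1.34617739e+00, -7.69788919e-06,
        1.30250514e+00, -9.55125495e-02]), 'qvel': array([ 1.54889780e-03,  4.10729478e-04, -1.98574545e-03, -8.24651239e-04,
       -7.50459792e-04,  9.40392688e-05]), 'effort': array([ 1.80105544e-03, -8.78816342e+01, -3.81858552e+01,  7.10697519e-02,
        5.31077944e-02, -1.35052474e-04]), 'tcp_pos': array([ 0.26425988, -0.56593367,  0.21332922]), 'orientation': array([ 9.76244451e-01,  2.16671119e-01, -8.10566592e-05, -6.25993981e-04]), 'ft_force': array([ 0.57871259, -0.34711383, -1.34099951]), 'wrist_torque': array([ 0.01910888, -0.01070067, -0.05251383]), 'grip_width': 0.09132912303619102}
top {'mtx': array([[422.99731896,   0.        , 320.18801755],
       [  0.        , 422.99731896, 191.35482737],
       [  0.        ,   0.        ,   1.        ]]), 'R': array([[ 0.00646373, -0.99996712, -0.0048973 ],
       [-0.99788793, -0.00613358, -0.06466877],
       [ 0.06463661,  0.00530496, -0.99789477]]), 't': array([0.06459375, 0.48309507, 0.99960364])}
scene {'mtx': array([[418.03991761,   0.        , 329.34174331],
       [  0.        , 418.03991761, 195.22727662],
       [  0.        ,   0.        ,   1.        ]]), 'R': array([[-0.21289855,  0.97697545, -0.01389893],
       [ 0.5102479 ,  0.09903739, -0.85430596],
       [-0.83325944, -0.1889724 , -0.51958459]]), 't': array([ 0.04061635, -0.20999988,  1.6089687 ])}
0.1
```

View pics/top0.png

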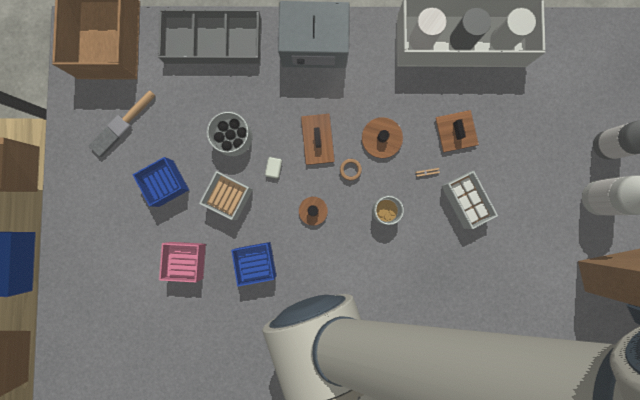

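View pics/scene0.png

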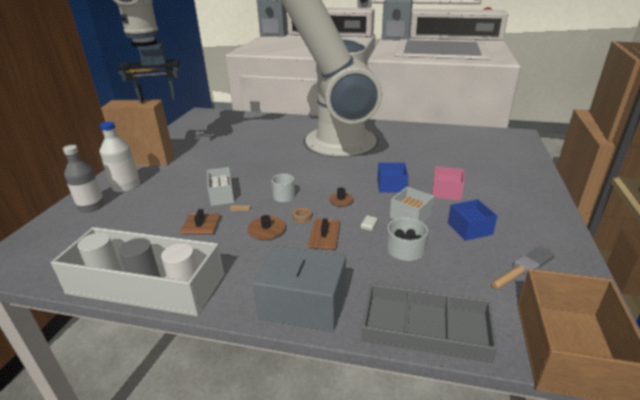

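Candidates by top-view pixel:
- **Oblong tin:** white tablets at (469,200). The loose white tablet at (273,168) is not it.
- **Square tin:** bare metal with pegs at (226,196). The look-alikes are blue (161,182), blue (254,265) and pink (182,262).
- **Round tins:** large (229,133), small (388,211).
- **Lids:** oblong (317,138), large round (382,137), square (456,131), small round (313,211). The wooden ring (350,170) and the peg (428,173) are not lids.

Next I'll measure them and take a close crop.

```bash
cat > h.py <<'E'
import cv2,numpy as np
from station import telemetry, eyes
def cloud(d,c):
    K=c["mtx"];v,u=np.mgrid[:400,:640]
    P=np.stack([(u-K[0,2])/K[0,0]*d,(v-K[1,2])/K[1,1]*d,d],-1)
    return (P-c["t"])@c["R"]      # R^T (P-t)
def ray(c,uv,z):
    K=c["mtx"];uv=np.atleast_2d(uv).astype(float)
    r=np.c_[(uv-K[:2,2])/K[0,0],np.ones(len(uv))]@c["R"]; o=-c["R"].T@c["t"]
    return (o+r*((z-o[2])/r[:,2])[:,None])[:,:2]
def yaw(q):
    from scipy.spatial.transform import Rotation as R
    m=R.from_quat(q).as_matrix(); return np.degrees(np.arctan2(m[1,0],m[0,0]))
E
python3 - <<'E'
from h import *
c=eyes.camera_params("top");img=cv2.imread("pics/top0.png");d=np.load("top0.npy")
W=cloud(d,c);Z=W[...,2]; print("table z",np.median(Z[150:250,100:560]))
hsv=cv2.cvtColor(img,cv2.COLOR_BGR2HSV)
wood=((hsv[...,0]<20)&(hsv[...,1]>80)&(hsv[...,2]>60)).astype(np.uint8)
def near(m,u,v,r):
    k=np.zeros_like(m);cv2.circle(k,(u,v),r,1,-1);return m*k
for n,u,v,r in [("lob",317,138,32),("llr",382,137,26),("lsq",456,131,28),("lsr",313,211,18)]:
    m=near(wood,u,v,r);cs,_=cv2.findContours(m,cv2.RETR_EXTERNAL,cv2.CHAIN_APPROX_NONE)
    q=max(cs,key=cv2.contourArea)[:,0];w=ray(c,q,0.014)*1000
    (x,y),s,a=cv2.minAreaRect(w.astype(np.float32)); 
    g=near((Z>0.035).astype(np.uint8),u,v,22).astype(bool); G=W[g][:,:2]*1000
    gr=cv2.minAreaRect(G.astype(np.float32))
    print(n,"plate",np.round([x,y,*s,a],1),"circ",np.round(cv2.minEnclosingCircle(w.astype(np.float32))[0],1),"grip",len(G),G.mean(0).round(1),np.round(gr[1],1),round(gr[2],1),"z",np.median(Z[g]).round(4))
for n,u,v,r in [("tob",469,200,36),("tsq",226,196,30),("tlr",229,133,28),("tsr",388,211,22)]:
    m=near(((Z>0.05)&(Z<0.07)).astype(np.uint8),u,v,r).astype(bool)
    w=(W[m][:,:2]*1000).astype(np.float32)
    (x,y),s,a=cv2.minAreaRect(w); cc=cv2.minEnclosingCircle(w)
    print(n,len(w),np.round([x,y,*s,a],1),"circ",np.round([*cc[0],cc[1]],1),"z",np.median(Z[m]).round(4))
cr=img[80:300,120:520];cv2.imwrite("pics/crop0.png",cv2.resize(cr,None,fx=2,fy=2,interpolation=cv2.INTER_CUBIC))
E
```

```text
table z 0.001205309223172172
lob plate [610.7  75.6 118.6  68.7   5.9] circ [611.   75.7] grip 114 [601.5  74.3] [216.6  13.9] 5.8 z 0.0444
llr plate [ 6.146e+02 -8.130e+01  9.550e+01  9.690e+01  3.000e-01] circ [614.9 -80.9] grip 105 [603.  -73.1] [ 23.9 256.6] 51.2 z 0.0446
lsq plate [ 632.1 -261.9   87.1   87.7   12.3] circ [ 632.7 -260.8] grip 142 [ 615.6 -238.7] [ 41.9 403.1] 36.6 z 0.0449
lsr plate [4.367e+02 8.580e+01 6.470e+01 6.480e+01 4.000e-01] circ [436.5  85.8] grip 94 [436.   84.3] [39.2 24. ] 26.3 z 0.0443
tob 383 [ 463.3 -282.1  116.3   67.5   27.5] circ [ 463.8 -281.4   65.8] z 0.0594
tsq 279 [469.8 288.3  84.6  83.8  63.5] circ [470.7 288.3  58.7] z 0.0598
tlr 261 [616.6 283.4  94.8  93.5  45.5] circ [617.  283.   48.2] z 0.0595
tsr 156 [438.1 -90.3  64.6  64.1  89.1] circ [437.9 -90.5  33.2] z 0.0598
```

View pics/crop0.png

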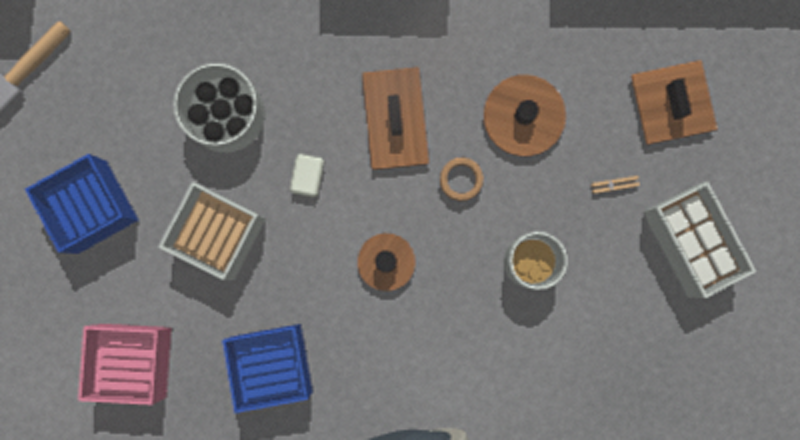

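```bash
cat >> h.py <<'E'
def cmd(x,y,z,yawdeg):
    """print row fractions for TCP target (mm) tool down, tool x at yaw"""
    from scipy.spatial.transform import Rotation as R
    s=telemetry.read_state(); R0=R.from_quat(s["orientation"])
    a=np.radians(yawdeg); T=R.from_matrix(np.array([[np.cos(a),np.sin(a),0],[np.sin(a),-np.cos(a),0],[0,0,-1]]))
    dp=R0.inv().apply(np.array([x,y,z])/1000-s["tcp_pos"])/0.6
    rv=(R0.inv()*T).as_rotvec()/np.pi
    print("t",round(s["time"],2),"shift",dp.round(4),"turn",rv.round(4),"rows",round(np.linalg.norm(dp)*.6/.0625,1),round(np.linalg.norm(rv)*180/10.7,1),"| at",(s["tcp_pos"]*1000).round(1),"yaw",yaw(s["orientation"]).round(1),"w",round(s["grip_width"],4),"F",s["ft_force"].round(1))
E
python3 -c "
from h import *
cmd(610.7,75.6,190,5.9)"
```

```text
t 0.1 shift [ 0.9755 -0.7247  0.0399] turn [-0.0003  0.      0.1063] rows 11.7 1.8 | at [ 264.3 -566.   213.4] yaw 25.0 w 0.0913 F [0.3 0.4 0.2]
```

>>> servo_tool(
  rows=[
    [[1,0.976,-0.725,0.04,0,0,0.106],[1,0.976,-0.725,0.04,0,0,0.106],[1,0.976,-0.725,0.04,0,0,0.106],[1,0.976,-0.725,0.04,0,0,0.106],[1,0.976,-0.725,0.04,0,0,0.106],[1,0.976,-0.725,0.04,0,0,0.106],[1,0.976,-0.725,0.04,0,0,0.106],[1,0.976,-0.725,0.04,0,0,0.106],[1,0.976,-0.725,0.04,0,0,0.106],[1,0.976,-0.725,0.04,0,0,0.106],[1,0.976,-0.725,0.04,0,0,0.106],[1,0.976,-0.725,0.04,0,0,0.106],[1,0.976,-0.725,0.04,0,0,0.106],[1,0.976,-0.725,0.04,0,0,0.106],[1,0.976,-0.725,0.04,0,0,0.106],[1,0.976,-0.725,0.04,0,0,0.106]],
  ],
  squeeze=20,
)

```text
time: 2.1
tcp_pos: [0.6108, 0.0747, 0.1901]
orientation: [0.999, 0.051, 0.0, 0.0]
ft_force: [0.1, -0.4, -0.3]
grip_width: 0.0915
```

Run:
```python
from h import *
c=eyes.camera_params("wrist");p,d=eyes.grab_frame("wrist");cv2.imwrite("pics/w1.png",p[...,::-1])
W=cloud(d,c);Z=W[...,2]
X=W[...,:2]*1000
g=(Z>.038)&(Z<.05)&(np.hypot(X[...,0]-611,X[...,1]-76)<40)
pts=X[g].astype(np.float32);print(len(pts),cv2.minAreaRect(pts) if len(pts) else 0)
hsv=cv2.cvtColor(p[...,::-1].copy(),cv2.COLOR_BGR2HSV)
m=(Z>.010)&(Z<.02)&(np.hypot(X[...,0]-611,X[...,1]-76)<80)
print(m.sum(),cv2.minAreaRect(X[m].astype(np.float32)))
cmd(610.7,75.6,18,5.9)
```

```text
444 ((610.2343139648438, 76.81905364990234), (42.929561614990234, 13.7329683303833), 6.2136664390563965)
4643 ((610.0140380859375, 76.71715545654297), (118.86909484863281, 69.91586303710938), 6.281746864318848)
t 2.15 shift [-1.000e-04 -1.300e-03  2.868e-01] turn [ 0.     -0.     -0.0001] rows 2.8 0.0 | at [610.8  74.8 190.1] yaw 5.9 w 0.0912 F [0.4 0.3 0.3]
```

View pics/w1.png

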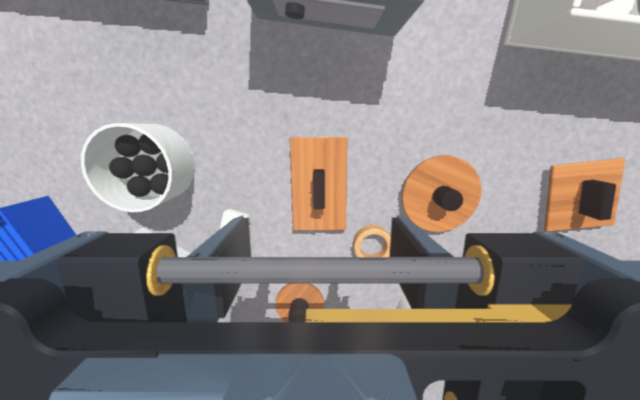

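The wrist view shows the oblong lid at (320,185) with its bar between the fingers. It agrees with the top view to about 1 mm, so I'm going down to grasp.

>>> servo_tool(
  rows=[
    [[1,-0.001,-0.003,0.1,0,0,-0.002],[1,-0.001,-0.003,0.2,0,0,-0.002],[1,-0.001,-0.003,0.25,0,0,-0.002],[1,-0.001,-0.003,0.27,0,0,-0.002],[1,-0.001,-0.003,0.285,0,0,-0.002],[1,-0.001,-0.003,0.285,0,0,-0.002],[0,-0.001,-0.003,0.285,0,0,-0.002],[0,-0.001,-0.003,0.285,0,0,-0.002],[0,-0.001,-0.003,0.285,0,0,-0.002],[0,-0.001,-0.003,0.285,0,0,-0.002],[0,-0.001,-0.003,0.285,0,0,-0.002],[0,-0.001,-0.003,0.285,0,0,-0.002]],
  ],
  squeeze=20,
)

```text
time: 3.65
tcp_pos: [0.6102, 0.0773, 0.0189]
orientation: [0.998, 0.055, -0.0, 0.0]
ft_force: [-0.2, -1.0, 0.4]
grip_width: 0.0339
```

>>> servo_tool(
  rows=[
    [[0,0,0,0,0,0,0],[0,0,0,0,0,0,0],[0,0,0,0,0,0,0],[0,0,0,0,0,0,0],[0,0,0,0,0,0,0],[0,0,0,-0.02,0,0,0],[0,0,0,-0.08,0,0,0],[0,0,0,-0.15,0,0,0],[0,0,0,-0.23,0,0,0],[0,0,0,-0.23,0,0,0]],
  ],
  squeeze=25,
)

```text
time: 4.9
tcp_pos: [0.6124, 0.0774, 0.1614]
orientation: [0.998, 0.055, 0.004, 0.0]
ft_force: [0.3, 0.8, -1.6]
grip_width: 0.0137
```

```bash
python3 -c "
from h import *
cmd(463.3,-282.1,157,27.5)"
```

```text
t 4.9 shift [-0.3128  0.5682  0.0054] turn [ 0.0006 -0.0022 -0.1177] rows 6.2 2.0 | at [612.4  77.4 161.4] yaw 6.3 w 0.0137 F [ 0.3  0.8 -1.6]
```

>>> servo_tool(
  rows=[
    [[0,-0.309,0.568,0,0,0,-0.118],[0,-0.309,0.568,0,0,0,-0.118],[0,-0.309,0.568,0,0,0,-0.118],[0,-0.309,0.568,0,0,0,-0.118],[0,-0.309,0.568,0,0,0,-0.118],[0,-0.309,0.568,0,0,0,-0.118],[0,-0.309,0.568,0,0,0,-0.118],[0,-0.309,0.568,0,0,0,-0.118],[0,-0.309,0.568,0,0,0,-0.118],[0,-0.309,0.568,0,0,0,-0.118],[0,-0.309,0.568,0,0,0,-0.118],[0,-0.309,0.568,0,0,0,-0.118]],
  ],
)

```text
time: 6.4
tcp_pos: [0.4636, -0.2814, 0.1569]
orientation: [0.971, 0.238, 0.0, -0.0]
ft_force: [-0.2, 0.5, -2.4]
grip_width: 0.014
```

```bash
cat >> h.py <<'E'
def look(name,x0,y0,lo=.052,hi=.064,r=75,cam="wrist"):
    c=eyes.camera_params(cam);p,d=eyes.grab_frame(cam);cv2.imwrite(f"pics/{name}.png",p[...,::-1])
    W=cloud(d,c);X=W[...,:2]*1000
    m=(W[...,2]>lo)&(W[...,2]<hi)&(np.hypot(X[...,0]-x0,X[...,1]-y0)<r)
    q=X[m].astype(np.float32); cc=cv2.minEnclosingCircle(q)
    print(len(q),"rect",[np.round(t,1) for t in cv2.minAreaRect(q)],"circ",np.round(cc[0],1),round(cc[1],1))
E
python3 - <<'E'
from h import *
look("w2",463,-282); cmd(463.3,-282.1,73,27.5)
E
```

```text
249 rect [array([ 512., -255.]), array([ 3.6, 65.7]), np.float64(27.4)] circ [ 511.9 -255. ] 32.9
t 6.45 shift [-0.0008  0.0007  0.1399] turn [-0.     -0.      0.0004] rows 1.3 0.0 | at [ 463.5 -281.5  156.9] yaw 27.6 w 0.0138 F [ 0.4 -0.4 -1.3]
```

View pics/w2.png

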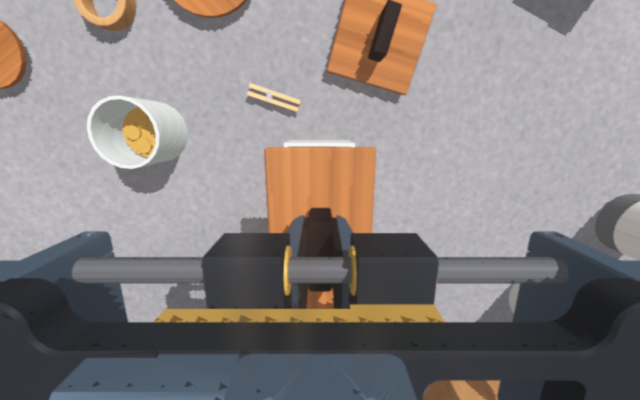

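The tin's far rim shows just past the held lid at (320,143). It is centred and parallel, so I'm lowering the lid.

>>> servo_tool(
  rows=[
    [[0,-0.001,0,0.05,0,0,0],[0,-0.001,0,0.09,0,0,0],[0,-0.001,0,0.11,0,0,0],[0,-0.001,0,0.125,0,0,0],[0,-0.001,0,0.135,0,0,0],[0,-0.001,0,0.1415,0,0,0],[0,-0.001,0,0.1415,0,0,0],[0,-0.001,0,0.1415,0,0,0]],
  ],
)

```text
time: 7.45
tcp_pos: [0.463, -0.2822, 0.0723]
orientation: [0.971, 0.238, 0.0, 0.0]
ft_force: [0.2, 0.6, -1.3]
grip_width: 0.014
```

>>> servo_tool(
  rows=[
    [[0.6,0,0,0,0,0,0],[0.6,0,0,0,0,0,0],[0.6,0,0,0,0,0,0],[0.6,0,0,0,0,0,0],[0.6,0,0,0,0,0,0],[0.6,0,0,0,0,0,0],[0.6,0,0,-0.05,0,0,0],[0.6,0,0,-0.1,0,0,0],[0.6,0,0,-0.2,0,0,0],[0.6,0,0,-0.2,0,0,0]],
  ],
)

```text
time: 8.7
tcp_pos: [0.4647, -0.2834, 0.1961]
orientation: [0.971, 0.238, 0.002, 0.003]
ft_force: [-0.3, 0.2, -0.8]
grip_width: 0.0549
```

Run:
```python
from h import *
look("w3",463,-282,.06,.072,80); look("t3",463,-282,.06,.074,80,"top");cmd(632,-261.3,160,12.3)
```

```text
5987 rect [array([ 462.5, -281.7]), array([118.1,  70.1]), np.float64(27.5)] circ [ 462.7 -281.7] 67.7
924 rect [array([ 463.9, -283.4]), array([119.7,  71.4]), np.float64(27.7)] circ [ 463.3 -282.5] 67.3
t 8.8 shift [0.2659 0.0995 0.0541] turn [ 0.0003 -0.0002  0.0847] rows 2.8 1.4 | at [ 462.9 -282.1  192.4] yaw 27.5 w 0.0551 F [-0.7  0.8 -0.9]
```

View pics/w3.png

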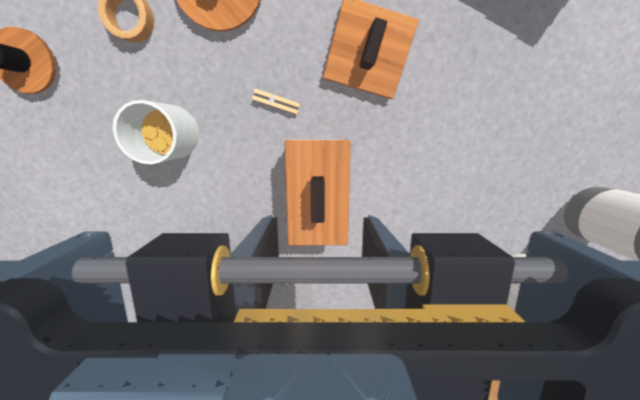

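The oblong lid sits on its tin at (318,190), with the plate at rim height and centred. Next is the square lid.

>>> servo_tool(
  rows=[
    [[0.6,0.266,0.1,0.054,0,0,0.085],[0.6,0.266,0.1,0.054,0,0,0.085],[0.6,0.266,0.1,0.054,0,0,0.085],[0.6,0.266,0.1,0.054,0,0,0.085],[0.6,0.266,0.1,0.054,0,0,0.085],[0.6,0.266,0.1,0.054,0,0,0.085],[0.6,0.266,0.1,0.054,0,0,0.085],[0.6,0.266,0.1,0.054,0,0,0.085]],
  ],
)

```text
time: 9.8
tcp_pos: [0.6318, -0.2617, 0.1599]
orientation: [0.994, 0.106, 0.0, 0.0]
ft_force: [-0.9, -0.4, -0.1]
grip_width: 0.0548
```

Run:
```python
from h import *
look("w4",632,-261,.038,.05,30);look("w4",632,-261,.010,.02,70); cmd(632,-261.3,19,12.3)
```

```text
558 rect [array([ 631.4, -261.3]), array([43. , 13.9]), np.float64(11.8)] circ [ 631.2 -261.1] 22.1
4994 rect [array([ 630.8, -261.3]), array([87.1, 88.1]), np.float64(12.2)] circ [ 631.2 -261.2] 60.9
t 9.9 shift [ 2.000e-04 -5.000e-04  2.347e-01] turn [ 0.     -0.0001 -0.0004] rows 2.3 0.0 | at [ 631.9 -261.6  159.8] yaw 12.2 w 0.0547 F [-0.4 -0.  -0.3]
```

>>> servo_tool(
  rows=[
    [[0.6,-0.001,0,0.1,0,0,0],[0.6,-0.001,0,0.17,0,0,0],[0.6,-0.001,0,0.21,0,0,0],[0.6,-0.001,0,0.235,0,0,0],[0.6,-0.001,0,0.235,0,0,0],[0,-0.001,0,0.235,0,0,0],[0,-0.001,0,0.235,0,0,0],[0,-0.001,0,0.235,0,0,0],[0,-0.001,0,0.235,0,0,0],[0,-0.001,0,0.235,0,0,0],[0,-0.001,0,0.235,0,0,0],[0,-0.001,0,0.235,0,0,0],[0,-0.001,0,0.21,0,0,0],[0,-0.001,0,0.14,0,0,0],[0,-0.001,0,0.06,0,0,0],[0,-0.001,0,-0.02,0,0,0],[0,-0.001,0,-0.02,0,0,0],[0,-0.001,0,-0.02,0,0,0]],
  ],
)

```text
time: 12.15
tcp_pos: [0.6312, -0.2614, 0.1716]
orientation: [0.994, 0.107, -0.0, -0.0]
ft_force: [-0.4, 0.7, -2.4]
grip_width: 0.014
```

Run:
```python
from h import *
cmd(469.8,288.3,172,63.5)
```

```text
t 12.15 shift [-6.850e-02 -9.524e-01 -4.000e-04] turn [-1.000e-04  0.000e+00 -2.847e-01] rows 9.2 4.8 | at [ 631.2 -261.4  171.6] yaw 12.2 w 0.014 F [-0.4  0.7 -2.4]
```

>>> servo_tool(
  rows=[
    [[0,-0.068,-0.952,0,0,0,-0.285],[0,-0.068,-0.952,0,0,0,-0.285],[0,-0.068,-0.952,0,0,0,-0.285],[0,-0.068,-0.952,0,0,0,-0.285],[0,-0.068,-0.952,0,0,0,-0.285],[0,-0.068,-0.952,0,0,0,-0.285],[0,-0.068,-0.952,0,0,0,-0.285],[0,-0.068,-0.952,0,0,0,-0.285],[0,-0.068,-0.952,0,0,0,-0.285],[0,-0.068,-0.952,0,0,0,-0.285],[0,-0.068,-0.952,0,0,0,-0.285],[0,-0.068,-0.952,0,0,0,-0.285],[0,-0.068,-0.952,0,0,0,-0.285],[0,-0.068,-0.952,0,0,0,-0.285]],
  ],
)

```text
time: 13.9
tcp_pos: [0.4708, 0.2872, 0.1716]
orientation: [0.85, 0.526, -0.0, 0.0]
ft_force: [0.3, -0.2, -1.4]
grip_width: 0.0139
```

Run:
```python
from h import *
look("w5",470,288); cmd(469.8,288.3,72,63.5)
```

```text
450 rect [array([483.5, 320.1]), array([17.5, 84. ]), np.float64(63.5)] circ [484.1 321.2] 42.4
t 13.95 shift [ 0.0007 -0.0021  0.1661] turn [ 0.      0.     -0.0001] rows 1.6 0.0 | at [470.7 287.4 171.7] yaw 63.5 w 0.0138 F [ 0.1  0.2 -0.7]
```

View pics/w5.png

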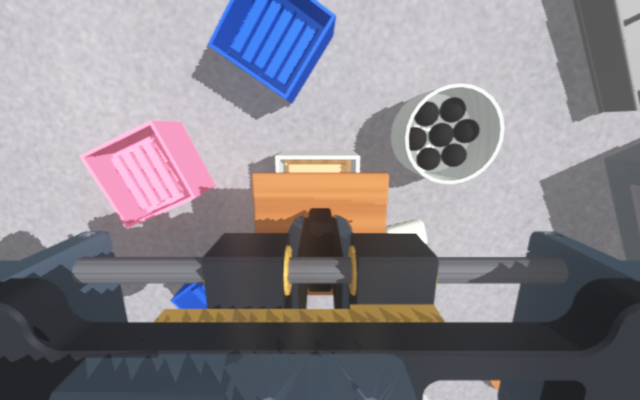

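The square tin's rim is visible at (318,163), aligned with the lid; the two views differ by about 2 mm, so I'm using the mean. The blue and pink boxes are clear of it.

>>> servo_tool(
  rows=[
    [[0,0.002,-0.003,0.06,0,0,0],[0,0.002,-0.003,0.11,0,0,0],[0,0.002,-0.003,0.135,0,0,0],[0,0.002,-0.003,0.15,0,0,0],[0,0.002,-0.003,0.16,0,0,0],[0,0.002,-0.003,0.166,0,0,0],[0,0.002,-0.003,0.166,0,0,0],[0,0.002,-0.003,0.166,0,0,0]],
  ],
)

```text
time: 14.95
tcp_pos: [0.4696, 0.2899, 0.0724]
orientation: [0.85, 0.527, 0.0, 0.0]
ft_force: [0.4, 0.8, -2.3]
grip_width: 0.0138
```

>>> servo_tool(
  rows=[
    [[0.6,0,0,0,0,0,0],[0.6,0,0,0,0,0,0],[0.6,0,0,0,0,0,0],[0.6,0,0,0,0,0,0],[0.6,0,0,0,0,0,0],[0.6,0,0,0,0,0,0],[0.6,0,0,-0.05,0,0,0],[0.6,0,0,-0.1,0,0,0],[0.6,0,0,-0.2,0,0,0],[0.6,0,0,-0.2,0,0,0],[0.6,0,0,-0.2,0,0,0]],
  ],
)

```text
time: 16.32
tcp_pos: [0.4692, 0.2897, 0.1919]
orientation: [0.85, 0.527, -0.0, -0.0]
ft_force: [-0.5, 1.1, -0.5]
grip_width: 0.0549
```

Run:
```python
from h import *
look("w6",470,289,.06,.074,70); cmd(436.6,85.8,160,45)
```

```text
5649 rect [array([468.6, 289.5]), array([88.2, 88.1]), np.float64(63.6)] circ [469.  290.3] 60.8
t 16.38 shift [-0.3279  0.1032  0.0523] turn [-0.0002  0.0004  0.103 ] rows 3.3 1.7 | at [468.8 289.5 191.2] yaw 63.5 w 0.0547 F [-0.7 -0.2  0.8]
```

View pics/w6.png

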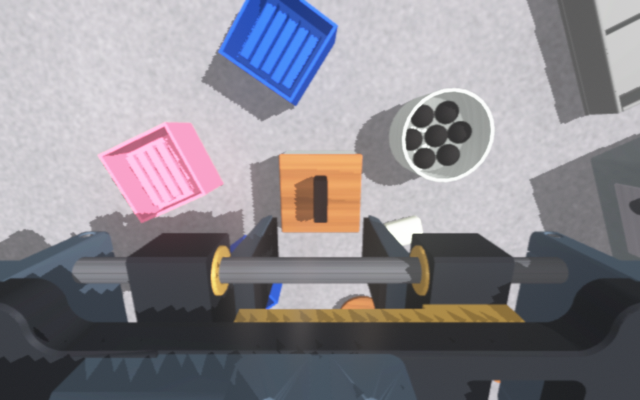

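The square lid sits flat and centred on its tin at (320,192). Next is the small round lid.

>>> servo_tool(
  rows=[
    [[0.6,-0.328,0.103,0.052,0,0,0.103],[0.6,-0.328,0.103,0.052,0,0,0.103],[0.6,-0.328,0.103,0.052,0,0,0.103],[0.6,-0.328,0.103,0.052,0,0,0.103],[0.6,-0.328,0.103,0.052,0,0,0.103],[0.6,-0.328,0.103,0.052,0,0,0.103],[0.6,-0.328,0.103,0.052,0,0,0.103],[0.6,-0.328,0.103,0.052,0,0,0.103],[0.6,-0.328,0.103,0.052,0,0,0.103]],
  ],
)

```text
time: 17.5
tcp_pos: [0.4371, 0.0865, 0.1608]
orientation: [0.924, 0.383, 0.0, -0.0]
ft_force: [-0.1, 0.8, -0.7]
grip_width: 0.0545
```

Run:
```python
from h import *
look("w7",437,86,.038,.05,25);look("w7",437,86,.010,.02,50); cmd(436.6,85.8,19,45)
```

```text
456 rect [array([434.9,  86.9]), array([25.3, 24.5]), np.float64(44.8)] circ [435.1  86.5] 13.0
2221 rect [array([435.1,  86.8]), array([68.2, 69. ]), np.float64(89.3)] circ [435.2  86.6] 34.7
t 17.6 shift [-0.0012 -0.      0.2364] turn [ 0.     -0.      0.0001] rows 2.3 0.0 | at [437.1  86.3 160.9] yaw 45.0 w 0.0546 F [ 0.1  0.8 -0.9]
```

>>> servo_tool(
  rows=[
    [[0.6,-0.002,-0.002,0.1,0,0,0],[0.6,-0.002,-0.002,0.17,0,0,0],[0.6,-0.002,-0.002,0.21,0,0,0],[0.6,-0.002,-0.002,0.236,0,0,0],[0.6,-0.002,-0.002,0.236,0,0,0],[0,-0.002,-0.002,0.236,0,0,0],[0,-0.002,-0.002,0.236,0,0,0],[0,-0.002,-0.002,0.236,0,0,0],[0,-0.002,-0.002,0.236,0,0,0],[0,-0.002,-0.002,0.236,0,0,0],[0,-0.002,-0.002,0.236,0,0,0],[0,-0.002,-0.002,0.21,0,0,0],[0,-0.002,-0.002,0.14,0,0,0],[0,-0.002,-0.002,0.06,0,0,0],[0,-0.002,-0.002,-0.02,0,0,0],[0,-0.002,-0.002,-0.02,0,0,0],[0,-0.002,-0.002,-0.02,0,0,0]],
  ],
)

```text
time: 19.73
tcp_pos: [0.4349, 0.0861, 0.1723]
orientation: [0.924, 0.383, -0.0, -0.0]
ft_force: [0.1, -0.4, -1.3]
grip_width: 0.0255
```

Run:
```python
from h import *
cmd(438,-90.4,172,45)
```

```text
t 19.73 shift [-0.2043  0.2116  0.0006] turn [-0.0001  0.0001  0.    ] rows 2.8 0.0 | at [434.9  86.1 172.3] yaw 45.0 w 0.0255 F [ 0.1 -0.4 -1.3]
```

>>> servo_tool(
  rows=[
    [[0,-0.204,0.212,0,0,0,0],[0,-0.204,0.212,0,0,0,0],[0,-0.204,0.212,0,0,0,0],[0,-0.204,0.212,0,0,0,0],[0,-0.204,0.212,0,0,0,0],[0,-0.204,0.212,0,0,0,0],[0,-0.204,0.212,0,0,0,0]],
  ],
)

```text
time: 20.6
tcp_pos: [0.4387, -0.0895, 0.1726]
orientation: [0.924, 0.383, -0.0, -0.0]
ft_force: [0.5, 0.6, -1.1]
grip_width: 0.0254
```

Run:
```python
from h import *
look("w8",438,-90,r=50); cmd(438,-90.4,72,45)
```

```text
303 rect [array([449.6, -75.7]), array([28.8, 63.3]), np.float64(45.9)] circ [440.8 -84.8] 31.7
t 20.65 shift [-0.0017  0.0002  0.1678] turn [-0.0001  0.0001  0.0005] rows 1.6 0.0 | at [438.7 -89.6 172.7] yaw 45.1 w 0.0254 F [ 0.1  0.4 -0.8]
```

View pics/w8.png

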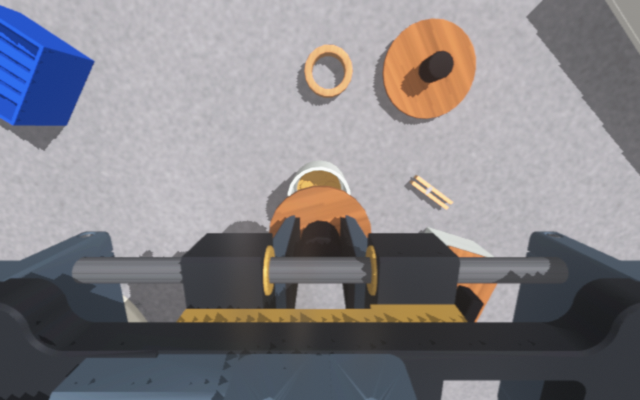

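The small tin's rim shows beyond the lid at (319,180), where expected. I'm lowering the lid.

>>> servo_tool(
  rows=[
    [[0,-0.0015,-0.001,0.06,0,0,0],[0,-0.0015,-0.001,0.11,0,0,0],[0,-0.0015,-0.001,0.135,0,0,0],[0,-0.0015,-0.001,0.15,0,0,0],[0,-0.0015,-0.001,0.16,0,0,0],[0,-0.0015,-0.001,0.167,0,0,0],[0,-0.0015,-0.001,0.167,0,0,0],[0,-0.0015,-0.001,0.167,0,0,0]],
  ],
)

```text
time: 21.65
tcp_pos: [0.4379, -0.0907, 0.0729]
orientation: [0.924, 0.383, 0.0, 0.0]
ft_force: [-0.3, -0.8, -1.5]
grip_width: 0.0252
```

>>> servo_tool(
  rows=[
    [[0.6,0,0,0.001,0,0,0],[0.6,0,0,0.001,0,0,0],[0.6,0,0,0.001,0,0,0],[0.6,0,0,0.001,0,0,0],[0.6,0,0,0.001,0,0,0],[0.6,0,0,0.001,0,0,0],[0.6,0,0,-0.05,0,0,0],[0.6,0,0,-0.1,0,0,0],[0.6,0,0,-0.2,0,0,0],[0.6,0,0,-0.2,0,0,0],[0.6,0,0,-0.2,0,0,0]],
  ],
)

```text
time: 23.02
tcp_pos: [0.4375, -0.0906, 0.1925]
orientation: [0.924, 0.383, 0.0, 0.0]
ft_force: [-0.4, -0.4, -0.5]
grip_width: 0.0546
```

Run:
```python
from h import *
look("w9",437.5,-90,.06,.074,50); cmd(614.7,-81,160,40)
```

```text
2526 rect [array([437.6, -90.1]), array([68.7, 68.8]), np.float64(89.6)] circ [437.2 -90.3] 35.0
t 23.07 shift [0.2203 0.1982 0.0529] turn [-0.0003  0.0002  0.0278] rows 2.9 0.5 | at [437.2 -90.4 191.9] yaw 45.0 w 0.055 F [ 0.3  0.6 -0.6]
```

View pics/w9.png

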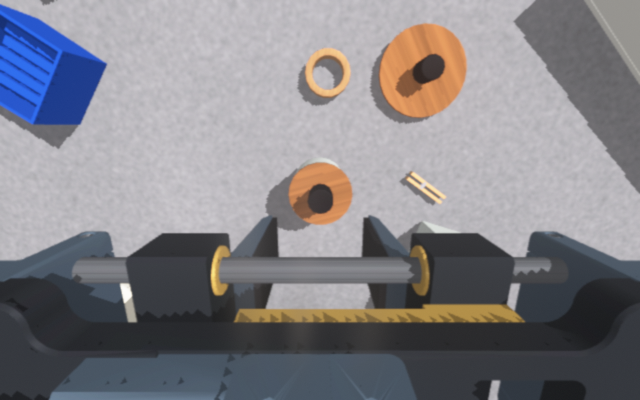

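The small lid is on its tin at (320,193). The light sliver at (323,160) is probably the tin's outer wall, and I'll check that at the end. Last is the large round lid.

>>> servo_tool(
  rows=[
    [[0.6,0.22,0.198,0.053,0,0,0.028],[0.6,0.22,0.198,0.053,0,0,0.028],[0.6,0.22,0.198,0.053,0,0,0.028],[0.6,0.22,0.198,0.053,0,0,0.028],[0.6,0.22,0.198,0.053,0,0,0.028],[0.6,0.22,0.198,0.053,0,0,0.028],[0.6,0.22,0.198,0.053,0,0,0.028],[0.6,0.22,0.198,0.053,0,0,0.028]],
  ],
)

```text
time: 24.08
tcp_pos: [0.6148, -0.0814, 0.1612]
orientation: [0.94, 0.342, 0.0, 0.0]
ft_force: [-0.9, 0.5, 0.2]
grip_width: 0.0548
```

Run:
```python
from h import *
look("w10",614.7,-81,.038,.05,25);look("w10",614.7,-81,.010,.02,62); cmd(614.7,-81,19,40)
```

```text
460 rect [array([614. , -79.8]), array([24.9, 24.6]), np.float64(39.4)] circ [613.9 -80.1] 12.9
5107 rect [array([613.9, -80. ]), array([99.1, 98.8]), np.float64(12.2)] circ [613.9 -80.2] 49.9
t 24.18 shift [-0.     -0.0007  0.2368] turn [ 0.0001 -0.0001 -0.0002] rows 2.3 0.0 | at [614.9 -81.3 161.1] yaw 40.0 w 0.0551 F [-0.6  0.2 -0.4]
```

>>> servo_tool(
  rows=[
    [[0.6,0,-0.002,0.1,0,0,0],[0.6,0,-0.002,0.17,0,0,0],[0.6,0,-0.002,0.21,0,0,0],[0.6,0,-0.002,0.236,0,0,0],[0.6,0,-0.002,0.236,0,0,0],[0,0,-0.002,0.236,0,0,0],[0,0,-0.002,0.236,0,0,0],[0,0,-0.002,0.236,0,0,0],[0,0,-0.002,0.236,0,0,0],[0,0,-0.002,0.236,0,0,0],[0,0,-0.002,0.236,0,0,0],[0,0,-0.002,0.21,0,0,0],[0,0,-0.002,0.14,0,0,0],[0,0,-0.002,0.06,0,0,0],[0,0,-0.002,-0.02,0,0,0],[0,0,-0.002,-0.02,0,0,0],[0,0,-0.002,-0.02,0,0,0]],
  ],
)

```text
time: 26.3
tcp_pos: [0.6138, -0.0802, 0.1728]
orientation: [0.94, 0.342, -0.0, -0.0]
ft_force: [-0.9, 0.0, -2.3]
grip_width: 0.0253
```

Run:
```python
from h import *
cmd(616.8,283.2,172,60)
```

```text
t 26.3 shift [ 0.3929 -0.4611  0.0014] turn [-1.000e-04  0.000e+00 -1.113e-01] rows 5.8 1.9 | at [613.8 -80.2 172.8] yaw 40.0 w 0.0253 F [-0.9  0.  -2.3]
```

>>> servo_tool(
  rows=[
    [[0,0.393,-0.461,0,0,0,-0.111],[0,0.393,-0.461,0,0,0,-0.111],[0,0.393,-0.461,0,0,0,-0.111],[0,0.393,-0.461,0,0,0,-0.111],[0,0.393,-0.461,0,0,0,-0.111],[0,0.393,-0.461,0,0,0,-0.111],[0,0.393,-0.461,0,0,0,-0.111],[0,0.393,-0.461,0,0,0,-0.111],[0,0.393,-0.461,0,0,0,-0.111],[0,0.393,-0.461,0,0,0,-0.111],[0,0.393,-0.461,0,0,0,-0.111]],
  ],
)

```text
time: 27.68
tcp_pos: [0.6175, 0.2825, 0.1729]
orientation: [0.866, 0.499, 0.0, -0.0]
ft_force: [-0.2, 0.1, -1.2]
grip_width: 0.0253
```

Run:
```python
from h import *
look("w11",617,283,r=60); cmd(616.8,283.2,72,60)
```

```text
317 rect [array([633. , 316.6]), array([24.2, 81.6]), np.float64(61.9)] circ [627.5 306.3] 40.8
t 27.73 shift [ 0.0002 -0.0014  0.1682] turn [ 0.     -0.     -0.0005] rows 1.6 0.0 | at [617.5 282.6 172.9] yaw 59.9 w 0.0252 F [ 0.2 -0.1 -1.5]
```

View pics/w11.png

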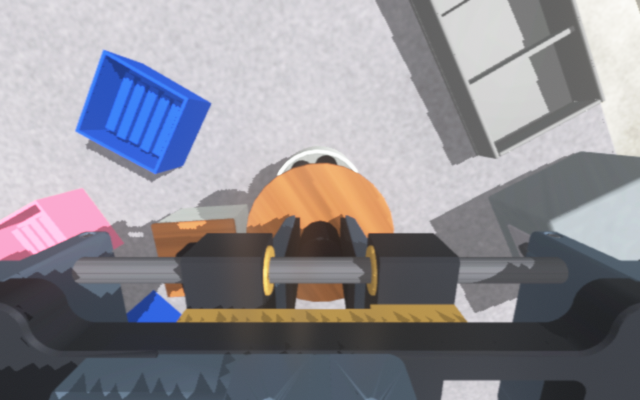

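The large tin's rim is visible at (318,158), concentric with the held lid. I'm lowering it.

>>> servo_tool(
  rows=[
    [[0,0.001,-0.003,0.06,0,0,0],[0,0.001,-0.003,0.11,0,0,0],[0,0.001,-0.003,0.135,0,0,0],[0,0.001,-0.003,0.15,0,0,0],[0,0.001,-0.003,0.16,0,0,0],[0,0.001,-0.003,0.168,0,0,0],[0,0.001,-0.003,0.168,0,0,0],[0,0.001,-0.003,0.168,0,0,0]],
  ],
)

```text
time: 28.72
tcp_pos: [0.6162, 0.2846, 0.0724]
orientation: [0.866, 0.5, 0.0, 0.0]
ft_force: [0.0, -0.6, -1.1]
grip_width: 0.0255
```

>>> servo_tool(
  rows=[
    [[0.6,0,0,0,0,0,0],[0.6,0,0,0,0,0,0],[0.6,0,0,0,0,0,0],[0.6,0,0,0,0,0,0],[0.6,0,0,0,0,0,0],[0.6,0,0,0,0,0,0],[0.6,0,0,-0.05,0,0,0],[0.6,0,0,-0.1,0,0,0],[0.6,0,0,-0.25,0,0,0],[0.6,0,0,-0.25,0,0,0],[0.6,0,0,-0.25,0,0,0]],
  ],
)

```text
time: 30.1
tcp_pos: [0.6172, 0.285, 0.2247]
orientation: [0.866, 0.5, 0.002, 0.0]
ft_force: [0.7, -0.0, 0.2]
grip_width: 0.0547
```

Run:
```python
from h import *
look("w12",616,284,.06,.074,65); cmd(560,0,230,60)
```

```text
4778 rect [array([615.1, 284.4]), array([98.8, 97.8]), np.float64(60.1)] circ [615.  284.9] 50.0
t 30.15 shift [-0.4576  0.1563 -0.0126] turn [ 0.0003 -0.0004 -0.0003] rows 4.6 0.0 | at [616.3 284.6 222.7] yaw 59.9 w 0.0548 F [0.3 0.4 0. ]
```

>>> servo_tool(
  rows=[
    [[0.6,-0.938,-0.009,-0.05,0,0,0],[0.6,-0.938,-0.009,-0.05,0,0,0],[0.6,-0.938,-0.009,-0.05,0,0,0],[0.6,-0.938,-0.009,-0.05,0,0,0],[0.6,-0.938,-0.009,-0.05,0,0,0],[0.6,-0.938,-0.009,-0.05,0,0,0],[0.6,-0.938,-0.009,-0.05,0,0,0],[0.6,-0.938,-0.009,-0.05,0,0,0],[0.6,-0.938,-0.009,-0.05,0,0,0],[0.6,-0.938,-0.009,-0.05,0,0,0],[0.6,-0.938,-0.009,-0.05,0,0,0],[0.6,-0.938,-0.009,-0.05,0,0,0],[0.6,-0.938,-0.009,-0.05,0,0,0],[0.6,-0.938,-0.009,-0.05,0,0,0],[0.6,-0.938,-0.009,-0.05,0,0,0],[0.6,-0.938,-0.009,-0.05,0,0,0]],
  ],
)

```text
time: 32.15
tcp_pos: [0.3296, -0.1998, 0.252]
orientation: [0.866, 0.5, 0.0, 0.0]
ft_force: [-0.3, -0.6, -0.0]
grip_width: 0.055
```

Run:
```python
from h import *
c=eyes.camera_params("top");p,d=eyes.grab_frame("top");cv2.imwrite("pics/t13.png",p[...,::-1])
W=cloud(d,c)
for n,x,y,r in [("ob",463,-282,75),("sq",469.5,289,68),("sr",437.5,-90,45),("lr",616,284,60)]:
    D=np.hypot(W[...,0]*1000-x,W[...,1]*1000-y)
    m=(D<r)&(W[...,2]>.058)&(W[...,2]<.074); q=W[m]*1000
    A=np.c_[q[:,:2]-[x,y],np.ones(len(q))];k,*_=np.linalg.lstsq(A,q[:,2],rcond=None)
    R=cv2.minAreaRect(q[:,:2].astype(np.float32))
    print(n,len(q),"plate z",k[2].round(1),"tilt deg",np.degrees(np.hypot(*k[:2])).round(2),[np.round(t,1) for t in R])
print(telemetry.read_state()["time"])
p,d=eyes.grab_frame("scene");cv2.imwrite("pics/s13.png",cv2.resize(p[130:280,120:520,::-1],(800,300),interpolation=cv2.INTER_CUBIC))
```

```text
ob 1425 plate z 66.8 tilt deg 0.47 [array([ 464.2, -283.3]), array([119.6,  71.4]), np.float64(27.6)]
sq 1333 plate z 66.5 tilt deg 0.1 [array([469.8, 288.1]), array([89.5, 87.8]), np.float64(63.0)]
sr 621 plate z 66.6 tilt deg 0.47 [array([438.7, -91.7]), array([67.9, 68.2]), np.float64(25.9)]
lr 1326 plate z 66.5 tilt deg 0.33 [array([615.8, 283.2]), array([98., 98.]), np.float64(1.7)]
32.2
```

View pics/t13.png

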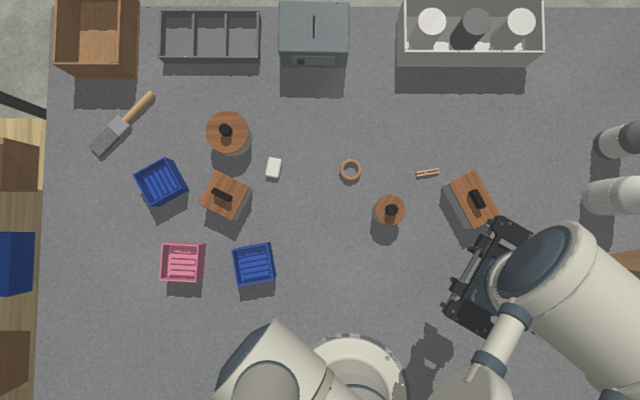

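View pics/s13.png

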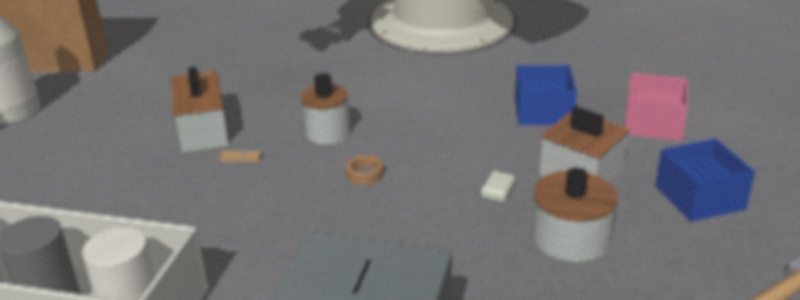

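Both views show all four lids flat on their own tins (top view: oblong (470,200), square (225,195), large (228,132), small (389,210)). Plate tops are at about 66.5 mm, tilt is under 0.5°, and the arm is clear. I'm handing in.

```bash
python3 -c "
from station import sign_off
print(sign_off())"
```

```text
the job is handed in; nothing more can be done
None
```

All four tins are closed with their own lids, and the job is handed in. I closed the oblong tin of tablets first, then the square, the small round and the large round. It took about 32 s of the 109 s allowed. The blue and pink look-alikes were left alone.

- **Lids:** the last top-view check put the plate tops at 66.5–66.8 mm, where 66 mm means closed. Tilt was at most 0.5°, and each lid was within about 2 mm of its tin's original centre.
- **Tins:** I saw no sign that any tin moved or tipped, and the wrist force readings stayed within about 2.5 N.
- **Disagreements:** the top and wrist cameras differed by 1–2.5 mm on some positions. I averaged them, which is well inside the 7 mm of play. No check failed, and the hand-in itself reports no verdict.

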